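Clip the diffuser on to a round bulkhead light

TASK

The opal diffuser of the round bulkhead light has been laid on its base but not clipped in. Press down on the three ribbed thumb ears around its rim, one ear at a time, until every one clicks and the diffuser sits fully home all round. Use only the fingertips, lift nothing, and leave the other things on the mat where they are.

Things in the scene. Friction and masses are not known exactly. Their poses are not given: they have to be found in the camera images.
- base: black round base of the bulkhead light, lying on its back, fixed on a 4 mm rubber mat: a drum 200 mm across (224 mm over its three clip pockets) and 37 mm high. Origin: centre of its underside, 4 mm above the bench; z up. Sprung clips are hidden 90 mm out at 0, 120 and 240 degrees from its x axis. A grey cable gland 26 mm thick sticks out 24 mm at 60 degrees; two low screw lugs.
- diffuser: white opal plastic diffuser laid on the base: a flange 208 mm across and 6 mm thick with a short skirt, a shallow dome in the middle (153 mm across at its foot, top 37 mm above the flange) and three thumb ears at its edge, 120 degrees apart. Origin: centre of the flange's underside, z up; level at the start, 56 mm above the bench; 46 mm when home. About 0.35 kg.
- diffuser_mid (a point): the middle of the diffuser's flange, on its axis, 3 mm above the flange's underside
- ear_0 (a point): top centre of a white ribbed thumb ear, in the direction of the diffuser's x axis, 94 mm from the diffuser's middle, above its clip. The level ear is 40 mm wide along the rim, from 78 to 110 mm out, 3 mm prouder than the flange. Height of this point above the bench: 65 mm while open, 55 mm once clicked in. A push down of 8 to 15 N makes it give way; it drops 10 mm on to a hard stop and stays.
- ear_1 (a point): top centre of a white ribbed thumb ear, 120 degrees from the diffuser's x axis, 94 mm from the diffuser's middle, above its clip. The level ear is 40 mm wide along the rim, from 78 to 110 mm out, 3 mm prouder than the flange. Height of this point above the bench: 65 mm while open, 55 mm once clicked in. A push down of 8 to 15 N makes it give way; it drops 10 mm on to a hard stop and stays.
- ear_2 (a point): top centre of a white ribbed thumb ear, 240 degrees from the diffuser's x axis, 94 mm from the diffuser's middle, above its clip. The level ear is 40 mm wide along the rim, from 78 to 110 mm out, 3 mm prouder than the flange. Height of this point above the bench: 65 mm while open, 55 mm once clicked in. A push down of 8 to 15 N makes it give way; it drops 10 mm on to a hard stop and stays.
- carton_mid (a point): centre of a small plain cardboard lamp carton, 56 x 56 x 78 mm tall, loose, to be left alone
- tape_mid (a point): centre of a roll of brown packing tape lying flat, 100 mm across and 48 mm high, loose, to be left alone
- sensor_mid (a point): middle of a small white round sensor head, 50 mm across and 65 mm high, standing upright (this point is 30 mm above its foot), loose, to be left alone
- screwdriver: screwdriver 190 mm long, lying beyond the light roughly across the bench; origin under its middle, x along it; loose, to be left alone

How it is judged:
By the outcome, as a careful person would: the job done as asked, in the order asked, and still so for the second after the job is handed in, with the robot touching nothing.
It also fails if it takes over 42 s, if anything falls off the work surface, if the arm or the gripper's body presses on something with over 40 N, if the wrist force passes 120 N, or if a joint passes its speed limit or range.

ROBOT

A 6-joint arm with a two-finger parallel gripper is mounted at the origin on the work surface. World frame = base frame: x ahead of the robot, y to its left, z up, the work surface at z = 0. Lengths are in m, angles in rad, forces in N, time in s.
With the tool pointing down it reaches from about 0.35 to 0.775 m from the base axis. Payload 5.5 kg.
Tool frame: the origin (TCP) lies midway between the tips of the shut fingers; the grasp point (between the pads) lies grip_point_offset behind it (grip_point_offset is the distance from the TCP to the grasp point, in m); z points along the fingers, y is the direction in which the jaws open and shut (so a half turn about z gives the same grasp; the last joint's range is limited). The gripper opens to 85 mm and grips with 20 to 120 N. Pads are 22 mm wide; open, the fingers measure 114 mm over their backs; the gripper's body (76 mm by 85 mm) begins 54 mm behind the grasp point. The pads swing forward as they close: fully open they stand 13 mm farther back than shut.
Start: joints at [1.189, 0.313, 0.046, 1.304, 0, 1.431], TCP at [0.138, 0.558, 0.231] pointing down, gripper open.
Joint ranges: [-2.76, 2.76], [-0.86, 1.69], [-1.03, 1.26], [-2.2, 2.34], [-1.47, 1.5], [-3.14, 3.14]. Speed limits (rad/s): [2.57, 2.57, 3.14, 3.14, 3.14, 3.14].

INTERFACE

Orientations are given as a unit quaternion [w, x, y, z].
In Python, from workcell import * gives the robot as it stands.
- The arm moves only by the tool send_rows, never from a script. Its argument "series" is one flat list of numbers, 7 for each row, row after row: the shift along the tool's x, y, z in cm, then the turn, a rotation vector about the tool's x, y, z in degrees, then the opening, from 0 (shut) to 1 (fully open). A call has 1 to 10 rows; each row is the pose to reach, as a shift and turn from the pose commanded when the call began, along the tool's axes at that moment; what a row does not reach only later rows make up. A row lasts 1/12 s, in which the tool goes at most 41.7 mm and 7.16 degrees, less where a joint would pass 70% of its speed; a pose out of reach is approached as far as the arm can. A call with a gripper value outside its range is refused whole. The fingers move at their own pace and stop on an object; "newtons" is the grip in N (left out, the last holds). Time passes only in rows, so rows that repeat a pose let the fingers close. It gives the time, the measured TCP pose, the force and the opening at its end, in the units of the state.
- get_state(): the state, without advancing time (a new reading comes with each control period).
- read_camera(name): name is "side" or "top"; returns the picture (400x640x3 uint8, blue, green, red); there is no depth.
- camera_info(name): a dict with "K" (3x3 intrinsics, pixels), "D" ([k1, k2, p1, p2, k3] as OpenCV has them; the pictures are not rectified), "xyz" and "attitude" of the camera in the world. Camera axes: x right, y down, z forward; pixel columns grow to the right and rows downward; lengths in m; the calibration is good to about 2 mm. A picture is of the moment at which its call begins. camera_info takes no time and is no camera call.
- hand_in(): hands the job in, once; it reports no verdict.
Trained networks look in the newest picture that a camera, given by its name, has taken for a name from the list of things; names that differ only in an ending like _2 or _b are one class to them, and where a whole thing is asked for, a point or a joint stands for the part that bears it (a point fixed in the world has none). Each returns a list of dicts, best first, with "p" (0 to 1); they miss things now and then, are a little off and sometimes report something else, mostly with a low value. They report only what shows in the picture. A call takes as long as a camera call.
- silhouettes(camera, label): "pixels" (400x640 bool, what is visible of it) and "box" ([left, top, width, height] in pixels, round what is visible of it).
The state is a dict: "clock": time; "joint_pos": joint angles; "qvel": joint speeds; "tau": joint torques, N m; "tcp_pos": TCP position; "orientation": TCP orientation; "wrist_force": force on the tool from outside, world axes, zero at the start; "ft_torque": the same for the moment, N m; "finger_gap": finger opening in m.
Only numpy, scipy, OpenCV 4.12 (cv2) and the standard library are available. Lean on these libraries where they do the work, as an engineer would, in place of code of your own. Each camera call takes 0.05 s, during which the arm holds its last target. There are 200 camera calls.

## Working session

There is one attempt and no reset: what is moved stays moved. The work goes in short steps, Python scripts to look and compute and a tool call to move; the robot and the scene stay as the last step left them, time stands still between calls to the robot, and variables do not carry over. Pictures are saved under pics/ and viewed, about 8 in all and at most 12, crops included, and the job is handed in when it is done.

Besides the shell and the picture viewer there is one more tool, called after ">>>" in YAML: its name, and indented under it one key for each argument. send_rows: Moves the arm, as the interface text tells. Its arguments: {"type":"object","properties":{"series":{"type":"array"},"newtons":{"type":"number"}},"required":["series"]}

```bash
mkdir -p pics; python3 - <<'E'
from workcell import *
import cv2,numpy as np
s=get_state(); print({k:np.round(v,3).tolist() for k,v in s.items()})
for n in("top","side"):
    cv2.imwrite(f"pics/{n}0.png",read_camera(n)); c=camera_info(n); print(n,{k:np.round(v,3).tolist() for k,v in c.items()})
    for l in("ear_0","diffuser","base"):
        for d in silhouettes(n,l)[:6]:
            m=d["pixels"]; ys,xs=np.nonzero(m); print(l,round(d["p"],2),d["box"],m.sum(),xs.mean().round(1) if len(xs) else None,ys.mean().round(1) if len(xs) else None)
E
```

```text
{'clock': 0.0, 'joint_pos': [1.189, 0.314, 0.045, 1.304, 0.0, 1.431], 'qvel': [-0.001, 0.0, 0.0, 0.0, -0.0, 0.0], 'tau': [-0.0, -48.063, 29.853, 0.02, -0.0, 0.0], 'tcp_pos': [0.137, 0.558, 0.23], 'orientation': [-0.0, 0.121, 0.993, -0.001], 'wrist_force': [0.353, -0.898, -0.561], 'ft_torque': [0.016, -0.004, -0.029], 'finger_gap': 0.086}
top {'K': [[423.413, 0.0, 322.653], [0.0, 423.413, 204.023], [0.0, 0.0, 1.0]], 'D': [-0.067, 0.0, 0.0, 0.0, 0.0], 'xyz': [0.388, 0.0, 1.3], 'attitude': [-0.068, 0.705, -0.703, 0.062]}
ear_0 0.57 [253.8, 186.8, 75.2, 65.7] 3872 292.7 218.5
diffuser 0.82 [256.7, 183.7, 69.8, 67.8] 3956 293.1 218.3
base 0.43 [270.8, 183.7, 60.4, 74.9] 99 292.2 229.2
side {'K': [[386.874, 0.0, 320.487], [0.0, 386.874, 200.965], [0.0, 0.0, 1.0]], 'D': [0.024, 0.0, 0.0, 0.0, 0.0], 'xyz': [0.331, -0.67, 0.57], 'attitude': [-0.458, 0.861, -0.199, 0.098]}
ear_0 0.79 [235.3, 166.5, 92.0, 53.1] 3479 277.2 193.9
ear_0 0.32 [200.0, 143.5, 33.3, 37.7] 822 215.2 160.8
diffuser 0.62 [234.7, 168.5, 88.6, 50.8] 3403 277.5 193.8
base 0.7 [234.6, 197.5, 90.3, 36.8] 1372 279.9 221.5
```

```bash
python3 - <<'E'
import cv2
a=cv2.imread("pics/top0.png")[120:300,180:420]; b=cv2.imread("pics/side0.png")[110:290,160:400]
cv2.imwrite("pics/tc.png",cv2.resize(a,(800,600),interpolation=cv2.INTER_CUBIC))
cv2.imwrite("pics/sc.png",cv2.resize(b,(800,600),interpolation=cv2.INTER_CUBIC))
E
```

```text
(no output)
```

View pics/tc.png

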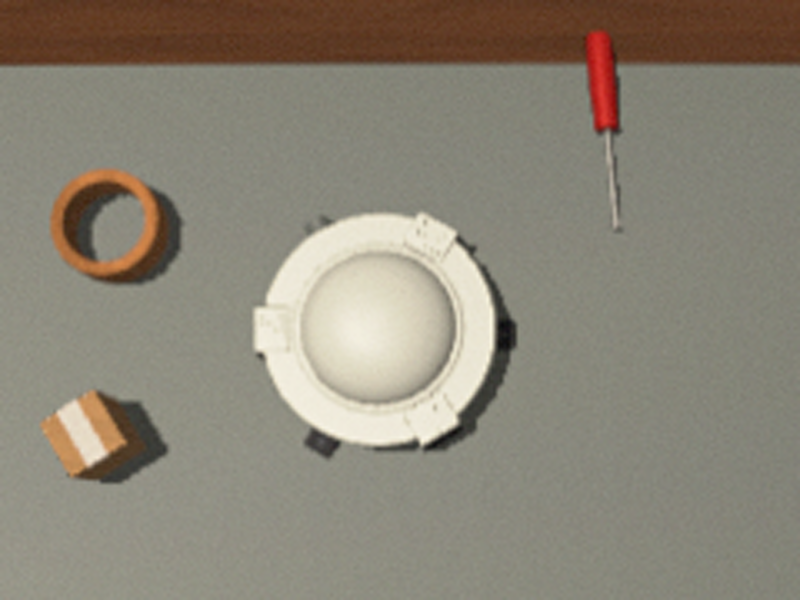

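View pics/sc.png

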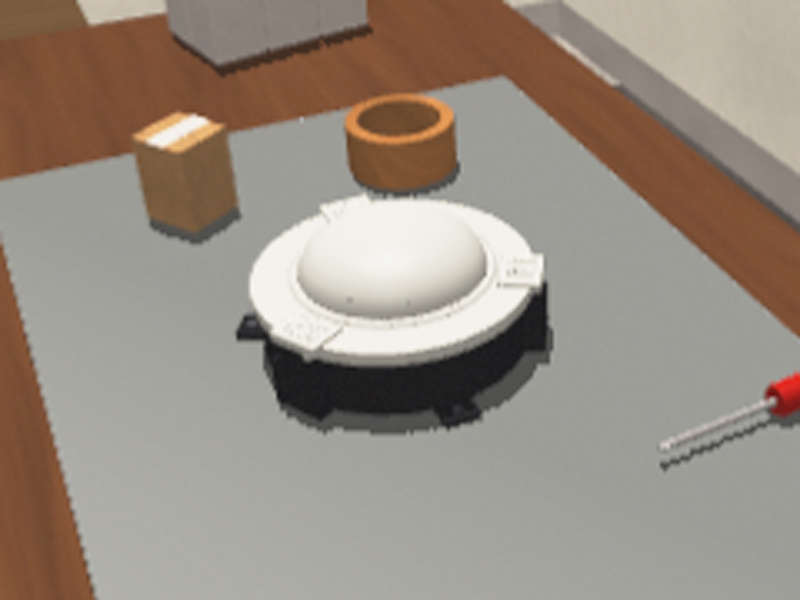

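View pics/top0.png

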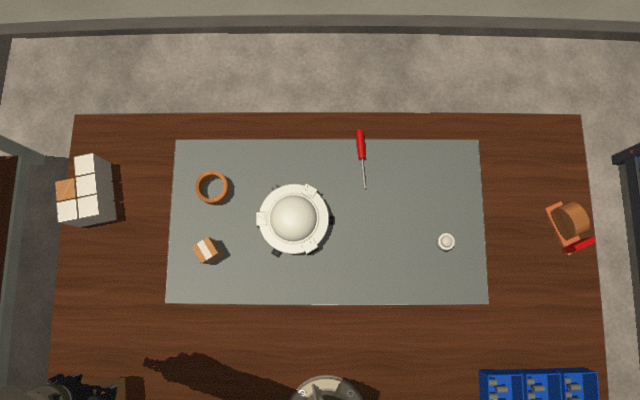

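```bash
cat > h.py <<'E'
from workcell import *
import cv2,numpy as np
from scipy.spatial.transform import Rotation as R
from scipy.optimize import least_squares
def rot(q): return R.from_quat(np.roll(q,-1))
def proj(P,n):
    c=camera_info(n); r=rot(c["attitude"]).inv(); t=-r.apply(c["xyz"])
    return cv2.projectPoints(np.array(P,float).reshape(-1,3),r.as_rotvec(),t,np.array(c["K"]),np.array(c["D"],float))[0][:,0]
def shift(P):  # to the pose P (world) in tool axes, cm, from measured pose
    s=get_state(); return np.round(100*rot(s["orientation"]).inv().apply(np.array(P)-s["tcp_pos"]),2)
E
python3 - <<'E'
from h import *
T=np.array([[309,191.1],[261.6,218.7],[309.6,246]]); S=np.array([[316.3,191],[263.5,172.4],[251.5,209.9]])
def ears(v,z=.065): 
    a=v[2]+np.arange(3)*2*np.pi/3; return np.c_[v[0]+.094*np.cos(a),v[1]+.094*np.sin(a),np.full(3,z)]
def f(v): return np.r_[(proj(ears(v),"top")-T).ravel(),(proj(ears(v),"side")-S).ravel()]
for y in (0,.5,1,1.5,-.5):
    r=least_squares(f,[.39,.05,y],loss="soft_l1",x_scale=[.01,.01,.1]); print(r.cost,r.x)
    if r.cost<40: b=r
print(np.round(f(b.x).reshape(-1,2),1)); E=ears(b.x); print(E.round(4)); print([shift(e+[0,0,.065]) for e in E], np.hypot(E[:,0],E[:,1]))
E
```

```text
1.9360665995970712 [ 0.57326772  0.096039   -0.50157952]
1.9360665995971056 [ 0.57326772  0.096039   -0.50157953]
1.9360665995970532 [ 0.57326772  0.096039   -0.50157952]
1.9360665995970494 [ 0.57326772  0.096039   -0.50157953]
1.9360665995972217 [ 0.57326772  0.096039   -0.50157952]
[[ 0.4 -0. ]
 [ 0.5  0.3]
 [ 0.5 -0.4]
 [-0.7 -0.9]
 [ 0.3 -0. ]
 [-0.3 -1.6]]
[[0.6557 0.0508 0.065 ]
 [0.5712 0.19   0.065 ]
 [0.4929 0.0473 0.065 ]]
[array([-62.44, -36.86,  10.12]), array([-50.91, -25.37,  10.12]), array([-46.73, -41.1 ,  10.12])] [0.65765744 0.60197458 0.49517612]
```

>>> send_rows:
  series: [-51, -25.4, 6, 0, 0, 0, 0, -51, -25.4, 6, 0, 0, 0, 0, -51, -25.4, 6, 0, 0, 0, 0, -51, -25.4, 6, 0, 0, 0, 0, -51, -25.4, 6, 0, 0, 0, 0, -51, -25.4, 6, 0, 0, 0, 0, -51, -25.4, 6, 0, 0, 0, 0, -51, -25.4, 6, 0, 0, 0, 0, -51, -25.4, 6, 0, 0, 0, 0, -51, -25.4, 6, 0, 0, 0, 0]

```text
clock: 1.23
tcp_pos: [0.4549, 0.2886, 0.1877]
orientation: [0.0, 0.121, 0.993, 0.0]
wrist_force: [1.7, 1.0, -0.0]
finger_gap: -0.0001
```

>>> send_rows:
  series: [-16, -8, 2, 0, 0, 0, 0, -16, -8, 2, 0, 0, 0, 0, -16, -8, 2, 0, 0, 0, 0, -16, -8, 2, 0, 0, 0, 0]

```text
clock: 1.57
tcp_pos: [0.5811, 0.1811, 0.169]
orientation: [0.0, 0.121, 0.993, 0.0]
wrist_force: [0.1, -0.4, -0.1]
finger_gap: 0.0003
```

```bash
python3 - <<'E'
from h import *
s=get_state(); print({k:np.round(s[k],4) for k in("clock","tcp_pos","orientation","wrist_force","finger_gap")})
c=np.array([.5733,.0960]); 
for i in (1,0,2):
    a=-.5016+i*2*np.pi/3; print(i,shift(np.r_[c+.096*np.array([np.cos(a),np.sin(a)]),.075]))
E
```

```text
{'clock': np.float64(1.5667), 'tcp_pos': array([0.5811, 0.1811, 0.169 ]), 'orientation': array([2.000e-04, 1.207e-01, 9.927e-01, 1.000e-04]), 'wrist_force': array([ 0.1392, -0.4491, -0.0649]), 'finger_gap': np.float64(0.0003)}
1 [1.23 0.82 9.4 ]
0 [-10.56 -10.91   9.4 ]
2 [  5.5  -15.25   9.4 ]
```

>>> send_rows:
  series: [1.2, 0.8, 3, 0, 0, 0, 0, 1.2, 0.8, 6, 0, 0, 0, 0, 1.2, 0.8, 8, 0, 0, 0, 0, 1.2, 0.8, 9, 0, 0, 0, 0, 1.2, 0.8, 9, 0, 0, 0, 0, 1.2, 0.8, 9, 0, 0, 0, 0]

```text
clock: 2.07
tcp_pos: [0.57, 0.1935, 0.0794]
orientation: [-0.0, 0.121, 0.993, 0.0]
wrist_force: [-0.3, 0.3, 0.1]
finger_gap: -0.0
```

```bash
python3 - <<'E'
from h import *
s=get_state(); print({k:np.round(s[k],4) for k in("clock","tcp_pos","wrist_force")})
c=np.array([.5733,.0960]); a=-.5016+2*np.pi/3; print(shift(np.r_[c+.096*np.array([np.cos(a),np.sin(a)]),.065]))
o=[cv2.resize(read_camera(n)[y:y+120,x:x+160],(400,300),interpolation=3) for n,y,x in(("top",150,220),("side",120,200))]
cv2.imwrite("pics/e1.png",np.hstack(o))
E
```

```text
{'clock': np.float64(2.0667), 'tcp_pos': array([0.57  , 0.1935, 0.0794]), 'wrist_force': array([-0.2888,  0.2896,  0.1046])}
[-0.15 -0.12  1.44]
```

View pics/e1.png

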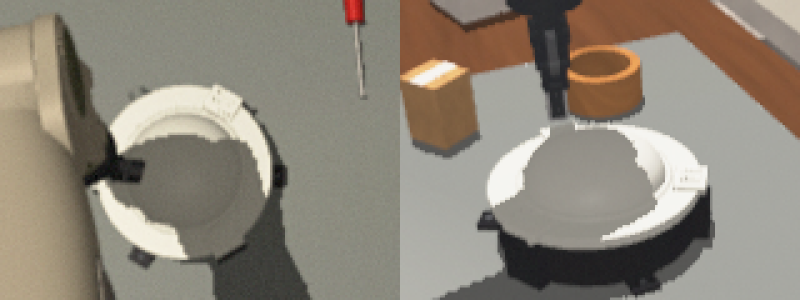

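>>> send_rows:
  series: [0, 0, 0.7, 0, 0, 0, 0, 0, 0, 1.2, 0, 0, 0, 0, 0, 0, 1.5, 0, 0, 0, 0, 0, 0, 1.6, 0, 0, 0, 0, 0, 0, 1.7, 0, 0, 0, 0, 0, 0, 1.7, 0, 0, 0, 0]

```text
clock: 2.67
tcp_pos: [0.5706, 0.1937, 0.0636]
orientation: [0.001, 0.121, 0.993, 0.0]
wrist_force: [-2.1, 0.7, 6.6]
finger_gap: -0.0002
```

>>> send_rows:
  series: [0, 0, 0.1, 0, 0, 0, 0, 0, 0, 0.2, 0, 0, 0, 0, 0, 0, 0.3, 0, 0, 0, 0, 0, 0, 0.4, 0, 0, 0, 0, 0, 0, 0.4, 0, 0, 0, 0]

```text
clock: 3.08
tcp_pos: [0.5699, 0.1934, 0.0581]
orientation: [0.0, 0.121, 0.993, -0.0]
wrist_force: [-0.2, -0.0, 0.3]
finger_gap: -0.0003
```

>>> send_rows:
  series: [0, 0, 0.2, 0, 0, 0, 0, 0, 0, 0.4, 0, 0, 0, 0, 0, 0, 0.5, 0, 0, 0, 0, 0, 0, 0.5, 0, 0, 0, 0]

```text
clock: 3.42
tcp_pos: [0.5701, 0.1933, 0.0545]
orientation: [0.0, 0.121, 0.993, 0.0]
wrist_force: [-3.0, -0.4, 11.6]
finger_gap: -0.0001
```

>>> send_rows:
  series: [0, 0, 0.1, 0, 0, 0, 0, 0, 0, 0.2, 0, 0, 0, 0, 0, 0, 0.2, 0, 0, 0, 0]

```text
clock: 3.67
tcp_pos: [0.5703, 0.1935, 0.0542]
orientation: [0.001, 0.121, 0.993, 0.0]
wrist_force: [-7.5, -1.8, 21.3]
finger_gap: -0.0003
```

>>> send_rows:
  series: [0, 0, -1, 0, 0, 0, 0, 0, 0, -3, 0, 0, 0, 0, 0, 0, -6, 0, 0, 0, 0, 0, 0, -8, 0, 0, 0, 0, 0, 0, -8, 0, 0, 0, 0, 0, 0, -8, 0, 0, 0, 0]

```text
clock: 4.17
tcp_pos: [0.571, 0.1935, 0.1322]
orientation: [0.001, 0.121, 0.993, 0.0]
wrist_force: [-0.3, 0.5, -0.5]
finger_gap: 0.0004
```

```bash
python3 - <<'E'
from h import *
c=np.array([.5733,.0960]); 
for i in(0,2):
    a=-.5016+i*2*np.pi/3; print(shift(np.r_[c+.096*np.array([np.cos(a),np.sin(a)]),.085]))
o=[cv2.resize(read_camera(n)[y:y+120,x:x+160],(400,300),interpolation=3) for n,y,x in(("top",150,220),("side",120,200))]
cv2.imwrite("pics/e2.png",np.hstack(o))
E
```

```text
[-11.83 -11.88   4.74]
[  4.23 -16.21   4.69]
```

View pics/e2.png

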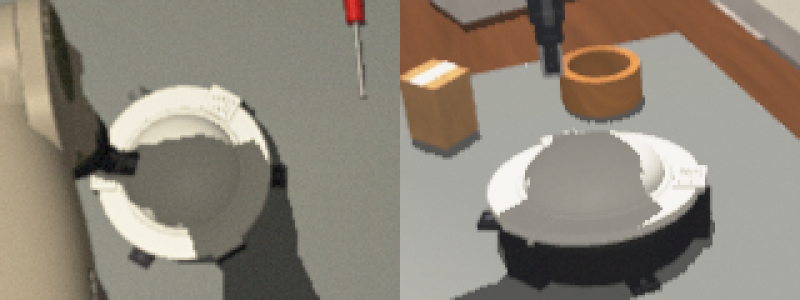

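>>> send_rows:
  series: [-2.9, -3, -2, 0, 0, 0, 0, -5.8, -6, -2, 0, 0, 0, 0, -8.8, -9, -2, 0, 0, 0, 0, -11.8, -11.9, -1, 0, 0, 0, 0, -11.8, -11.9, 2, 0, 0, 0, 0, -11.8, -11.9, 4.5, 0, 0, 0, 0, -11.8, -11.9, 4.7, 0, 0, 0, 0, -11.8, -11.9, 4.7, 0, 0, 0, 0]

```text
clock: 4.93
tcp_pos: [0.6531, 0.0495, 0.0805]
orientation: [-0.004, 0.121, 0.993, -0.0]
wrist_force: [-0.3, 0.5, 1.4]
finger_gap: 0.0
```

```bash
python3 - <<'E'
from h import *
c=np.array([.5733,.0960]); a=-.5016; print(shift(np.r_[c+.096*np.array([np.cos(a),np.sin(a)]),.065]))
o=[cv2.resize(read_camera(n)[y:y+120,x:x+160],(400,300),interpolation=3) for n,y,x in(("top",150,220),("side",120,200))]
cv2.imwrite("pics/e3.png",np.hstack(o))
E
```

```text
[-0.43  0.14  1.55]
```

View pics/e3.png

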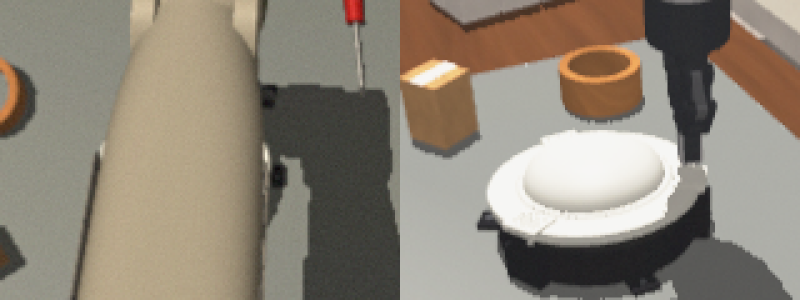

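>>> send_rows:
  series: [-0.3, 0.1, 0, 0, 0, 0, 0, -0.3, 0.1, 0, 0, 0, 0, 0, -0.3, 0.1, 0.4, 0, 0, 0, 0, -0.3, 0.1, 0.6, 0, 0, 0, 0, -0.3, 0.1, 0.8, 0, 0, 0, 0, -0.3, 0.1, 0.8, 0, 0, 0, 0]

```text
clock: 5.53
tcp_pos: [0.6588, 0.05, 0.0757]
orientation: [-0.0, 0.121, 0.993, 0.0]
wrist_force: [0.3, 0.1, -1.0]
finger_gap: 0.0001
```

>>> send_rows:
  series: [0, 0, 0.4, 0, 0, 0, 0, 0, 0, 0.7, 0, 0, 0, 0, 0, 0, 0.9, 0, 0, 0, 0, 0, 0, 1.1, 0, 0, 0, 0, 0, 0, 1.2, 0, 0, 0, 0, 0, 0, 1.3, 0, 0, 0, 0, 0, 0, 1.3, 0, 0, 0, 0]

```text
clock: 6.12
tcp_pos: [0.6593, 0.0498, 0.0645]
orientation: [0.0, 0.121, 0.993, 0.0]
wrist_force: [-2.5, -1.1, 8.1]
finger_gap: -0.0004
```

>>> send_rows:
  series: [0, 0, 0.1, 0, 0, 0, 0, 0, 0, 0.2, 0, 0, 0, 0, 0, 0, 0.3, 0, 0, 0, 0, 0, 0, 0.4, 0, 0, 0, 0, 0, 0, 0.6, 0, 0, 0, 0, 0, 0, 0.8, 0, 0, 0, 0, 0, 0, 0.9, 0, 0, 0, 0, 0, 0, 0.9, 0, 0, 0, 0]

```text
clock: 6.78
tcp_pos: [0.6594, 0.0499, 0.0548]
orientation: [0.0, 0.121, 0.993, 0.0]
wrist_force: [-0.5, -0.3, 6.8]
finger_gap: 0.0004
```

>>> send_rows:
  series: [0, 0, 0.1, 0, 0, 0, 0, 0, 0, 0.2, 0, 0, 0, 0, 0, 0, 0.2, 0, 0, 0, 0]

```text
clock: 7.03
tcp_pos: [0.6596, 0.0499, 0.0545]
orientation: [0.001, 0.121, 0.993, 0.0]
wrist_force: [-5.1, 0.4, 14.4]
finger_gap: 0.0
```

>>> send_rows:
  series: [0, 0, -1, 0, 0, 0, 0, 0, 0, -3, 0, 0, 0, 0, 0, 0, -6, 0, 0, 0, 0, 0, 0, -8, 0, 0, 0, 0, 0, 0, -9, 0, 0, 0, 0, 0, 0, -9, 0, 0, 0, 0]

```text
clock: 7.53
tcp_pos: [0.6608, 0.0499, 0.1448]
orientation: [0.002, 0.121, 0.993, 0.0]
wrist_force: [1.4, -0.7, -0.5]
finger_gap: -0.0003
```

```bash
python3 - <<'E'
from h import *
c=np.array([.5733,.0960]); a=-.5016+4*np.pi/3; print(shift(np.r_[c+.096*np.array([np.cos(a),np.sin(a)]),.085]))
E
```

```text
[16.41 -4.43  5.9 ]
```

>>> send_rows:
  series: [4, -1.1, 0, 0, 0, 0, 0, 8, -2.2, 0, 0, 0, 0, 0, 12, -3.3, 0, 0, 0, 0, 0, 16.2, -4.4, 0, 0, 0, 0, 0, 16.3, -4.4, 2, 0, 0, 0, 0, 16.3, -4.4, 4, 0, 0, 0, 0, 16.3, -4.4, 5.8, 0, 0, 0, 0, 16.3, -4.4, 5.8, 0, 0, 0, 0, 16.3, -4.4, 5.8, 0, 0, 0, 0]

```text
clock: 8.28
tcp_pos: [0.4884, 0.0463, 0.0823]
orientation: [-0.002, 0.121, 0.993, -0.0]
wrist_force: [1.0, -0.0, 0.9]
finger_gap: -0.0001
```

```bash
python3 - <<'E'
from h import *
c=np.array([.5733,.0960]); a=-.5016+4*np.pi/3; print(shift(np.r_[c+.096*np.array([np.cos(a),np.sin(a)]),.065]),get_state()["tcp_pos"])
cv2.imwrite("pics/e4.png",cv2.resize(read_camera("side")[120:240,200:360],(640,480),interpolation=3))
E
```

```text
[-0.28  0.06  1.73] [0.48842728 0.046319   0.08234795]
```

View pics/e4.png

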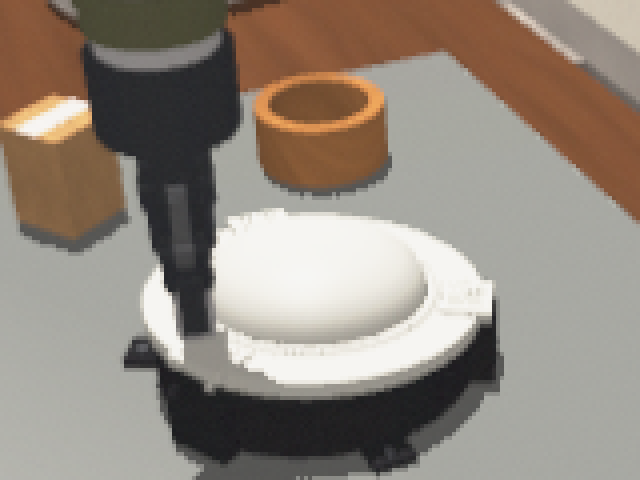

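>>> send_rows:
  series: [-0.2, 0, 0.3, 0, 0, 0, 0, -0.2, 0, 0.7, 0, 0, 0, 0, -0.2, 0, 1.0, 0, 0, 0, 0, -0.2, 0, 1.3, 0, 0, 0, 0, -0.2, 0, 1.5, 0, 0, 0, 0, -0.2, 0, 1.7, 0, 0, 0, 0, -0.2, 0, 1.7, 0, 0, 0, 0]

```text
clock: 8.92
tcp_pos: [0.492, 0.0457, 0.0667]
orientation: [-0.0, 0.121, 0.993, 0.0]
wrist_force: [0.2, -0.0, -0.2]
finger_gap: 0.0001
```

>>> send_rows:
  series: [0, 0, 0.2, 0, 0, 0, 0, 0, 0, 0.4, 0, 0, 0, 0, 0, 0, 0.5, 0, 0, 0, 0, 0, 0, 0.6, 0, 0, 0, 0, 0, 0, 0.7, 0, 0, 0, 0, 0, 0, 0.8, 0, 0, 0, 0, 0, 0, 0.9, 0, 0, 0, 0, 0, 0, 1.0, 0, 0, 0, 0, 0, 0, 1.2, 0, 0, 0, 0, 0, 0, 1.2, 0, 0, 0, 0]

```text
clock: 9.75
tcp_pos: [0.4925, 0.0457, 0.0548]
orientation: [0.0, 0.121, 0.993, 0.0]
wrist_force: [-0.6, 0.5, -0.4]
finger_gap: -0.0001
```

>>> send_rows:
  series: [0, 0, 0.1, 0, 0, 0, 0, 0, 0, 0.2, 0, 0, 0, 0, 0, 0, 0.3, 0, 0, 0, 0, 0, 0, 0.3, 0, 0, 0, 0]

```text
clock: 10.08
tcp_pos: [0.4926, 0.0457, 0.0543]
orientation: [0.001, 0.121, 0.993, -0.0]
wrist_force: [-7.5, 0.6, 19.9]
finger_gap: -0.0001
```

>>> send_rows:
  series: [0, 0, -1, 0, 0, 0, 0, 0, 0, -3, 0, 0, 0, 0, 0, 0, -6, 0, 0, 0, 0, 0, 0, -9, 0, 0, 0, 0, 0, 0, -10, 0, 0, 0, 0, 0, 0, -10, 0, 0, 0, 0]

```text
clock: 10.58
tcp_pos: [0.4946, 0.0456, 0.1551]
orientation: [0.003, 0.121, 0.993, 0.0]
wrist_force: [1.1, 1.0, -1.2]
finger_gap: 0.0004
```

>>> send_rows:
  series: [4, 4, -1, 0, 0, 0, 0, 6, 8, -2, 0, 0, 0, 0, 7, 12, -3, 0, 0, 0, 0, 8, 16, -4, 0, 0, 0, 0, 8, 20, -5, 0, 0, 0, 0, 8, 24, -5, 0, 0, 0, 0, 8, 28, -5, 0, 0, 0, 0, 8, 32, -5, 0, 0, 0, 0, 8, 32, -5, 0, 0, 0, 0, 8, 32, -5, 0, 0, 0, 0]

```text
clock: 11.42
tcp_pos: [0.4909, 0.3787, 0.199]
orientation: [-0.001, 0.119, 0.993, -0.0]
wrist_force: [0.2, 0.2, 0.6]
finger_gap: -0.0
```

```bash
python3 - <<'E'
from h import *
I={n:read_camera(n) for n in("top","side")}
a=-.5016+np.arange(3)*2*np.pi/3
for n in I:
  for z in(.065,.055): print(n,z,proj(np.c_[.5733+.094*np.cos(a),.096+.094*np.sin(a),np.full(3,z)],n).round(1).tolist())
cv2.imwrite("pics/e5.png",cv2.resize(I["side"][140:260,200:360],(800,600),interpolation=3))
cv2.imwrite("pics/e6.png",cv2.resize(I["top"][120:300,180:420],(800,600),interpolation=3))
E
```

```text
top 0.065 [[309.4, 191.0], [262.1, 218.9], [310.2, 245.6]]
top 0.055 [[309.5, 191.7], [262.6, 219.4], [310.3, 245.9]]
side 0.065 [[315.6, 190.1], [263.8, 172.4], [251.2, 208.4]]
side 0.055 [[315.7, 193.5], [264.2, 175.7], [251.7, 211.9]]
```

View pics/e5.png

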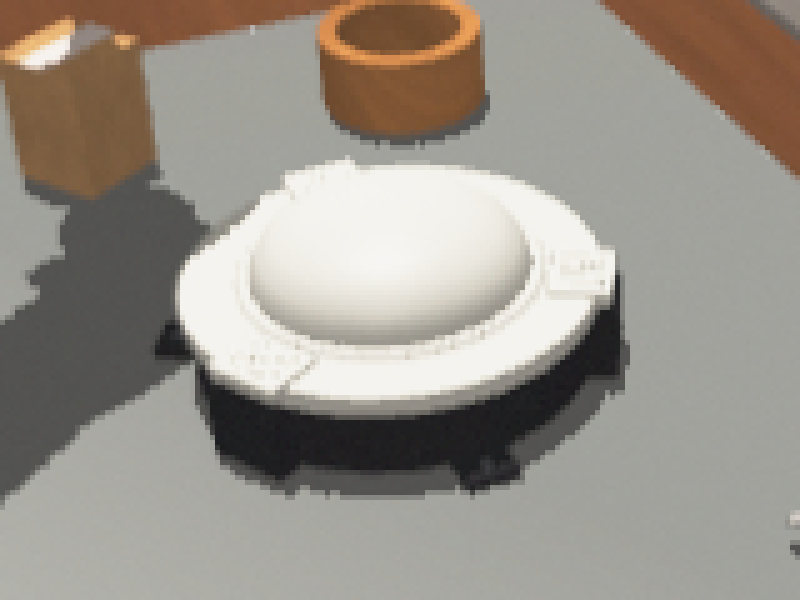

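View pics/e6.png

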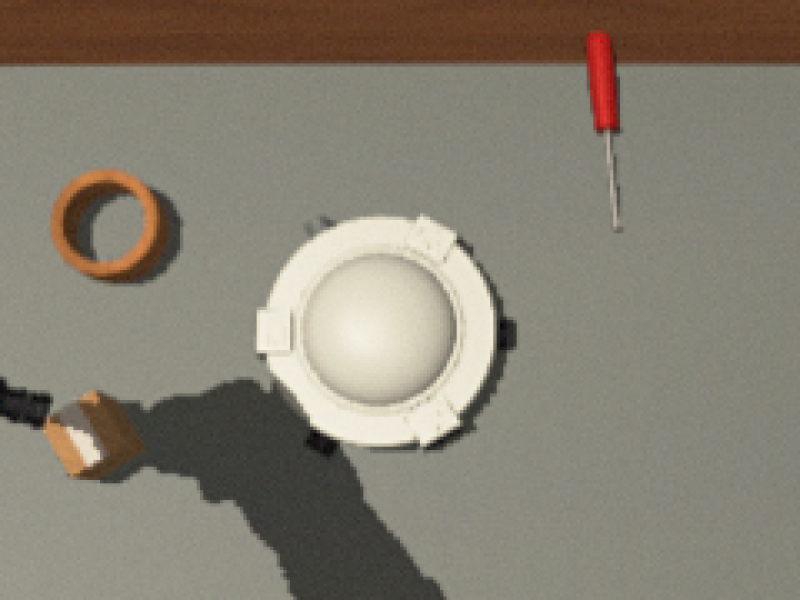

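The side view shows the ears at (316,193.6), (264,176) and (252.4,212.4). The predicted home positions are (315.7,193.5), (264.2,175.7) and (251.7,211.9). The top view shows the carton, tape and screwdriver where they were, and the gripper clear of everything.

```bash
python3 -c "
from workcell import *
print(hand_in())"
```

```text
the job is handed in; nothing more can be done
None
```

All three thumb ears are pressed home and the job is handed in, after about 11.5 s of robot time. I pressed them one at a time with the shut fingertips.

- **Clicks:** Each ear stopped hard with the fingertips at about 54.5 mm. I then pressed each one on its stop with 14–21 N. I saw the force drop to zero part-way down on the first ear only. For the other two, the click is inferred from the travel down to the stop.
- **Pictures:** In the final side view, all three ears are within about 1 pixel of where they should be at the 55 mm home height. The diffuser looks level all round.
- **Other things:** The carton, tape and screwdriver look unmoved. The final pictures were cropped and left out the sensor head, so I did not check it again; the arm never went near it.

The gripper was clear of everything at the end, about 0.2 m up and beside the carton. None of the checks failed or disagreed.

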